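Close the draught shield and tare the balance

TASK

Make the laboratory balance ready for weighing with its empty dish on the pan: with the fingertips, push the sliding roof panel of the draught shield fully shut, then press the bar-shaped tare key right down and let it come back up. Do not press the round power key, do not press tare while the roof is open, and leave the dish and everything lying around the balance where it is. Nothing is to be picked up.

Things in the scene. Friction and masses are not known exactly. Their poses are not given: they have to be found in the camera images.
- balance: grey laboratory balance, fixed to the bench. Body 260 (x) x 190 (y) x 60 high; origin at the centre of its underside, x away from the key side towards the rear, y to its left seen from the key side, z up. The front deck with the keys is 60 above the bench, from x = -130 to -35. A clear draught shield (glass box) stands on the rest: x = -35 to 118, y = -85 to 85, walls from 60 to 158 high, all clear.
- roof (a joint): sliding roof panel of the draught shield, m: 0 = fully shut (end stop), grows as it slides along the balance's +y; end stop at 0.11. Light friction of about 1.5 N and some damping; it stays where it is left.
- roof_edge (a point): middle of the outer (balance +y) face of the black edge bar of the roof panel, the face to push towards the balance's -y. It moves with the panel; its axes are the balance's. The bar is 152 long (x), 18 thick (y), 30 high: its underside is 15 below this point, its top 15 above. Nothing under or outside the bar up to 95 above the bench belongs to the mechanism. Shut, this point is at (40, 105, 156) in the balance's frame.
- tare_key (a joint): travel of the tare key, m: 0 = up, 0.005 = fully down. Spring return, about 1.4 N to start and 5 N fully down.
- tare_key_top (a point): centre of the top face of the white bar-shaped tare key, 22 (balance x) x 46 (balance y), 10 proud of the deck; in the balance's frame at (-100, -50, 70) when up. Pressed straight down. It is the front right key seen from the key side.
- power_key (a joint): travel of the power key, m: 0 = up, 0.005 = down. Not to be pressed.
- power_key_top (a point): centre of the top face of the white round power key, 20 in diameter, 10 proud of the deck; at (-100, 60, 70) in the balance's frame.
- dish: empty white porcelain weighing dish, 68 across, 24 high, on the pan inside the shield; origin at the centre of its underside. Stays there.
- bowl: bystander: loose white porcelain bowl, 90 across, 36 high; origin at the centre of its underside
- beaker: bystander: loose glass beaker, 72 across, 85 high; origin at the centre of its underside
- canister_a: bystander: loose white porcelain canister with knobbed lid, 78 across, 127 high; origin at the centre of its underside
- canister_b: bystander: another such canister
- weight_big: bystander: loose steel balance weight, 28 across, 46 high; origin at the centre of its underside
- weight_small: bystander: loose steel balance weight, 22 across, 36 high; origin at the centre of its underside
- scoop: bystander: loose spoon with green handle, about 150 long, lying on the bench, origin under its middle
- weight_case: bystander: dark wooden weight case, fixed, 85 (x) x 130 (y) x 32 high with weights up to 52 high in it, its lid (22 high) laid open on the +x side; origin at the centre of the case's underside
There are look-alikes about, which are no part of the job. Leave any pink look-alike of the dish alone.

How it is judged:
On the way, in this order (a step that is already met when the one before it is completed fails the run):
1. the roof panel is pushed fully shut (within 4 mm) (value of joint roof below 0.004 m), for 0.2 s.
2. the tare key is pressed down (at least 3.5 mm) with the roof shut (value of joint tare_key above 0.0035 m and value of joint roof below 0.004 m), for 0.05 s.
At the end, for the whole second after the job is handed in: Roof panel within 4 mm of fully shut, tare key back up (within 1 mm), power key up; the dish within 12 mm and every loose bystander within 20 mm of where it started (value of joint roof below 0.004 m and value of joint each of tare_key, power_key below 0.001 m and distance of dish from where it was at the start of the episode below 0.012 m and distance of each of bowl, beaker, canister_a, canister_b, weight_big, weight_small, scoop from where it was at the start of the episode below 0.02 m and linear speed of dish below 0.01 m/s); the robot touches nothing.
It fails at once if the power key is pressed (2 mm) (value of joint power_key above 0.002 m).
It fails at once if the tare key is pressed (2 mm) while the roof is more than 6 mm open (value of joint tare_key above 0.002 m and value of joint roof above 0.006 m).
It fails at once if the dish is shifted (more than 12 mm) (distance of dish from where it was at the start of the episode above 0.012 m).
It fails at once if a loose bystander is shifted, lifted or carried (more than 20 mm) (distance of any of bowl, beaker, canister_a, canister_b, weight_big, weight_small, scoop from where it was at the start of the episode above 0.02 m).
It fails at once if a bystander or the dish is tipped over (angle between any of dish, bowl, beaker, canister_a, canister_b, weight_big, weight_small's own z axis and vertical above 0.5 rad).
It also fails if it takes over 48 s, if anything falls off the work surface, if the arm or the gripper's body presses on something with over 40 N, if the wrist force passes 120 N, or if a joint passes its speed limit or range.

ROBOT

A 7-joint arm with a two-finger parallel gripper is mounted at the origin on the work surface. World frame = base frame: x ahead of the robot, y to its left, z up, the work surface at z = 0. Lengths are in m, angles in rad, forces in N, time in s.
With the tool pointing down it reaches from about 0.425 to 1.025 m from the base axis. Payload 9.4 kg.
Tool frame: the origin (TCP) lies at the very end of the fingers, on their centre line; the grasp point (between the pads) lies 19 mm behind it; z points along the fingers, y is the line along which they close (so a half turn about z gives the same grasp; the last joint's range is limited). The gripper opens to 93 mm and grips with 3 to 60 N. Pads are 15 mm wide; open, the fingers measure 128 mm over their backs; the gripper's body (75 mm by 188 mm) begins 65 mm behind the grasp point.
Start: joints at [1.144, 0.599, -0.003, 1.599, 0.002, 0.943, -0.08], TCP at [0.248, -0.681, 0.219] pointing down, gripper open.
Joint ranges: [-2.57, 2.57], [-0.35, 1.97], [-1.29, 1.29], [0.11, 2.56], [-1.05, 4.19], [0.11, 1.86], [-2.63, 2.63]. Speed limits (rad/s): [2.22, 2.22, 3.01, 3.01, 3.14, 3.14, 3.14].

INTERFACE

Orientations are given as a unit quaternion [x, y, z, w].
In Python, from workcell import get_state, read_camera, camera_model, hand_in gives the robot as it stands.
- The arm moves only by the tool carry_out, never from a script. Its argument "increments" is a list of rows, each a list of 2 entries, a list of its own where there are three numbers: the shift along the tool's x, y, z in cm, then the turn, a rotation vector about the tool's x, y, z in degrees. A call has 1 to 12 rows; each row shifts and turns the commanded pose from where the row before left it, along the tool's axes as they then stand; what a row does not reach is not made up. A row lasts 1/12 s, in which the tool goes at most 41.7 mm and 7.16 degrees, less where a joint would pass 70% of its speed; a pose out of reach is approached as far as the arm can. A call with a gripper value outside its range is refused whole. "hand" is the closure, from 0 (fully open) to 1 (shut), set as the call begins (left out, the last holds). The fingers move at their own pace and stop on an object; "force" is the grip in N (left out, the last holds). Time passes only in rows, so rows that do not move let the fingers close. It gives the time, the measured TCP pose, the force, the opening and the grip force at its end, in the units of the state.
- get_state(): the state, without advancing time (a new reading comes with each control period).
- read_camera(name): name is "scene" or "top" or "wrist"; returns the picture (384x512x3 uint8, red, green, blue); there is no depth.
- camera_model(name): a dict with "intrinsics" (3x3 intrinsics, pixels), "T" (4x4, takes a point from camera to world coordinates); the wrist camera has in their place "hand_eye" (4x4, takes a point from camera to tool coordinates, whose origin is the TCP and whose axes are the flange's). Camera axes: x right, y up, looking along -z (the intrinsics and any distortion apply to the point x, -y, -z); pixel columns grow to the right and rows downward; lengths in m; the calibration is good to about 2 mm. A picture is of the moment at which its call begins: read the wrist's pose just before it. camera_model takes no time and is no camera call.
- hand_in(): hands the job in; it is judged then, once.
The state is a dict: "time_s": time; "joints": joint angles; "qd": joint speeds; "joint_torque": joint torques, N m; "tool_pos": TCP position; "tcp_rot": TCP orientation; "wrist_force": force on the tool from outside, world axes, zero at the start; "torque": the same for the moment, N m; "gripper_width": opening from 0.0 (shut) to 1.0 (fully open); "finger_force": force on a finger pad.
Only numpy, scipy, OpenCV 4.12 (cv2) and the standard library are available. Lean on these libraries where they do the work, as an engineer would, in place of code of your own. Each camera call takes 0.05 s, during which the arm holds its last target. There are 200 camera calls.

## Working session

There is one attempt and no reset: what is moved stays moved. The work goes in short steps, Python scripts to look and compute and a tool call to move; the robot and the scene stay as the last step left them, time stands still between calls to the robot, and variables do not carry over. Pictures are saved under pics/ and viewed, at most 10 in all, crops included, and the job is handed in when it is done.

Besides the shell and the picture viewer there is one more tool, called after "Call:" as a command line: name --argument value ..., lists and objects as JSON in quotes. carry_out: Moves the arm, as the interface text tells. Its arguments: {"type":"object","properties":{"increments":{"type":"array"},"hand":{"type":"number"},"force":{"type":"number"}},"required":["increments"]}

```bash
mkdir -p pics; cat > h.py <<'E'
import numpy as np, cv2
from workcell import get_state, read_camera, camera_model, hand_in
def ray(cam,u,v):
    m=camera_model(cam);K=np.array(m["intrinsics"]);T=np.array(m["T"])
    d=np.linalg.inv(K)@[u,v,1]; d=T[:3,:3]@(d*[1,-1,-1]); return T[:3,3],d
def onplane(cam,u,v,z):
    o,d=ray(cam,u,v); return o+d*(z-o[2])/d[2]
def proj(cam,P):
    m=camera_model(cam);K=np.array(m["intrinsics"]);T=np.array(m["T"])
    p=np.linalg.inv(T)@np.r_[P,1]; q=K@(p[:3]*[1,-1,-1]); return q[:2]/q[2]
E
python3 - <<'E'
from h import *
s=get_state();print(s)
for c in("scene","top"):
    m=camera_model(c);print(c,{k:np.round(v,3).tolist() if not isinstance(v,str) else v for k,v in m.items()})
    im=read_camera(c)[:,:,::-1];cv2.imwrite(f"pics/{c}0.png",im);cv2.imwrite(f"pics/{c}0b.png",cv2.resize(im,(800,600),interpolation=cv2.INTER_CUBIC))
print(np.round(camera_model("wrist")["hand_eye"],3))
E
```

```text
{'time_s': 0.0, 'joints': array([ 1.14427743,  0.60010818, -0.00253265,  1.60007981,  0.00179299,
        0.94289848, -0.079789  ]), 'qd': array([-0.00013156,  0.00037501,  0.00102558, -0.0001697 ,  0.00016184,
        0.00107092,  0.00059271]), 'joint_torque': array([-2.10704143e-04, -7.65056205e+01,  1.49786822e+00, -2.52348554e+01,
       -5.23556827e-02,  1.70325738e-02,  1.63833411e-04]), 'tool_pos': array([ 0.2483003 , -0.68066515,  0.21779024]), 'tcp_rot': array([ 9.84737105e-01,  1.74046770e-01, -1.97197538e-04, -7.19304442e-04]), 'wrist_force': array([0.51583618, 0.56081716, 0.23533334]), 'torque': array([-0.01924647,  0.00393583,  0.02324617]), 'finger_force': 0.0, 'gripper_width': 0.9990195315139692}
scene {'intrinsics': [[394.146, 0.0, 250.52], [0.0, 394.146, 192.985], [0.0, 0.0, 1.0]], 'T': [[0.962, -0.172, 0.212, 0.769], [0.273, 0.563, -0.78, -0.697], [0.015, 0.808, 0.589, 0.618], [0.0, 0.0, 0.0, 1.0]]}
top {'intrinsics': [[453.069, 0.0, 254.015], [0.0, 453.069, 190.078], [0.0, 0.0, 1.0]], 'T': [[0.016, 0.995, -0.102, 0.456], [-1.0, 0.018, 0.014, -0.061], [0.016, 0.101, 0.995, 1.264], [0.0, 0.0, 0.0, 1.0]]}
[[ 0.001  0.968  0.249  0.069]
 [ 1.    -0.001 -0.     0.001]
 [-0.     0.249 -0.968 -0.166]
 [ 0.     0.     0.     1.   ]]
```

View pics/top0b.png

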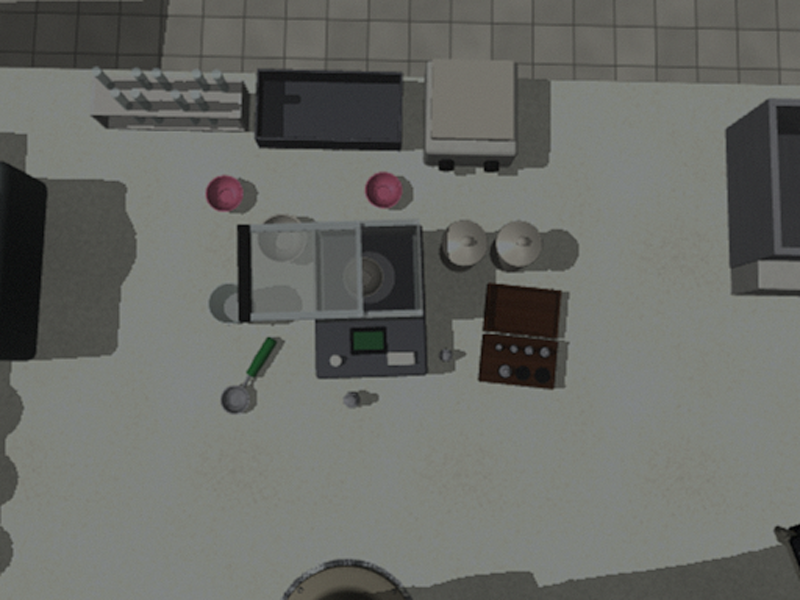

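View pics/scene0b.png

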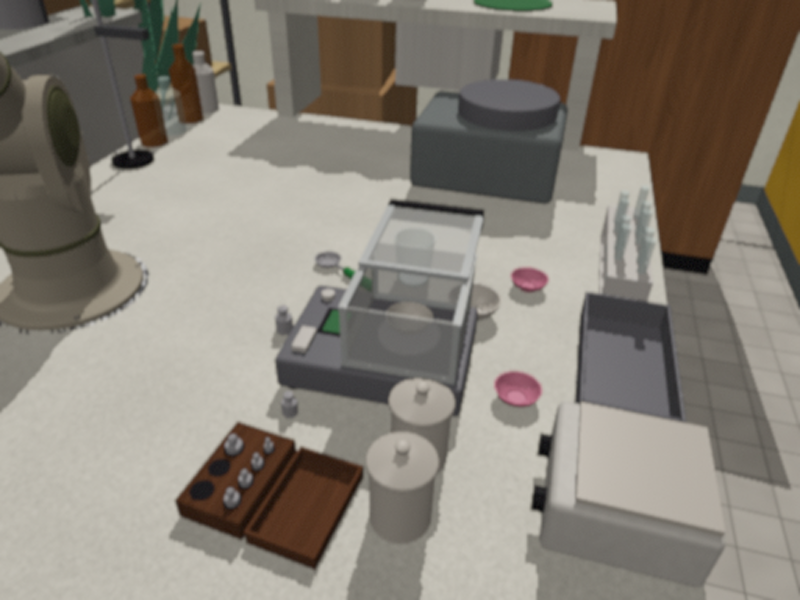

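The top view shows the balance, its keys towards the robot. In 800x600 pixels, the tare key is at (400,358), the power key at (336,360) and the black roof bar spans (244,225) to (244,322). The beaker is at about (232,303), next to the bar, and the bowl at (285,238), under the open roof. Next I'll measure the keys and the bar.

```bash
python3 - <<'E'
from h import *
im=cv2.imread("pics/top0.png").astype(int)
def comp(mask,u0,v0,u1,v1):
    m=np.zeros(mask.shape,np.uint8);m[v0:v1,u0:u1]=mask[v0:v1,u0:u1]
    n,l,st,c=cv2.connectedComponentsWithStats(m);i=1+np.argmax(st[1:,4]);pts=np.argwhere(l==i)[:,::-1].astype(np.float32)
    return c[i],st[i],cv2.minAreaRect(pts)
g=im.mean(2)
t=comp(g>115,245,220,268,240);p=comp(g>115,206,222,224,240);b=comp(g<22,148,138,166,212)
for n,x in zip("tpb",(t,p,b)):print(n,x)
T=onplane("top",*t[0],.07);P=onplane("top",*p[0],.07)
y=(P-T)/np.linalg.norm(P-T);yaw=np.arctan2(-y[0],y[1]);print("T",T,"P",P,np.linalg.norm(P-T),"yaw deg",np.degrees(yaw))
R=np.array([[np.cos(yaw),-np.sin(yaw),0],[np.sin(yaw),np.cos(yaw),0],[0,0,1]])
o=(T+P)/2-R@[-.1,.005,.07];print("origin",o)
for c in cv2.boxPoints(b[2]): print("bar corner z.171 bal frame",np.round(R.T@(onplane("top",*c,.171)-o),4),np.round(onplane("top",*c,.171),4))
print("edge shut world",o+R@[.04,.105,.156],"beaker approx rim",onplane("top",150,194,.085))
for z in (0.04,.07): print("weights",onplane("top",352*.64,399*.64,.03),onplane("top",446*.64,355*.64,.03))
for n,q in (("tare",[-.1,-.05,.07]),("power",[-.1,.06,.07]),("roofshutedge",[.04,.105,.156])): print(n,proj("scene",o+R@q)/.64)
cv2.imwrite("pics/crop.png",cv2.resize(cv2.imread("pics/top0.png")[130:250,120:285],(800,582),interpolation=cv2.INTER_CUBIC))
E
```

```text
t (array([256.14678899, 229.00917431]), array([248, 226,  17,   7, 109], dtype=int32), ((256.0, 229.0), (6.0, 16.0), 90.0))
p (array([214.2       , 230.33333333]), array([212, 228,   6,   6,  30], dtype=int32), ((214.5, 230.5), (5.0, 5.0), 90.0))
b (array([156.01529052, 173.31192661]), array([153, 144,   7,  62, 327], dtype=int32), ((156.0, 174.5), (61.0, 6.0), 90.0))
T [ 0.47572028 -0.08583669  0.07      ] P [0.47042878 0.02410436 0.07      ] 0.11006831595490489 yaw deg 2.7555347453792125
origin [ 5.73199277e-01 -3.10529265e-02  5.55111512e-17]
bar corner z.171 bal frame [0.1131 0.1973 0.171 ] [0.6767 0.1714 0.171 ]
bar corner z.171 bal frame [0.1127 0.1827 0.171 ] [0.677  0.1568 0.171 ]
bar corner z.171 bal frame [-0.0366  0.1842  0.171 ] [0.5278 0.1512 0.171 ]
bar corner z.171 bal frame [-0.0361  0.1986  0.171 ] [0.5276 0.1656 0.171 ]
edge shut world [0.60810519 0.07574865 0.156     ] beaker approx rim [0.56171443 0.19238104 0.085     ]
weights [ 0.40420388 -0.00455827  0.03      ] [ 0.48259712 -0.16621669  0.03      ]
weights [ 0.40420388 -0.00455827  0.03      ] [ 0.48259712 -0.16621669  0.03      ]
tare [302.90688615 335.80798502]
power [327.17562836 291.88954858]
roofshutedge [424.57696596 240.71750494]
```

View pics/crop.png

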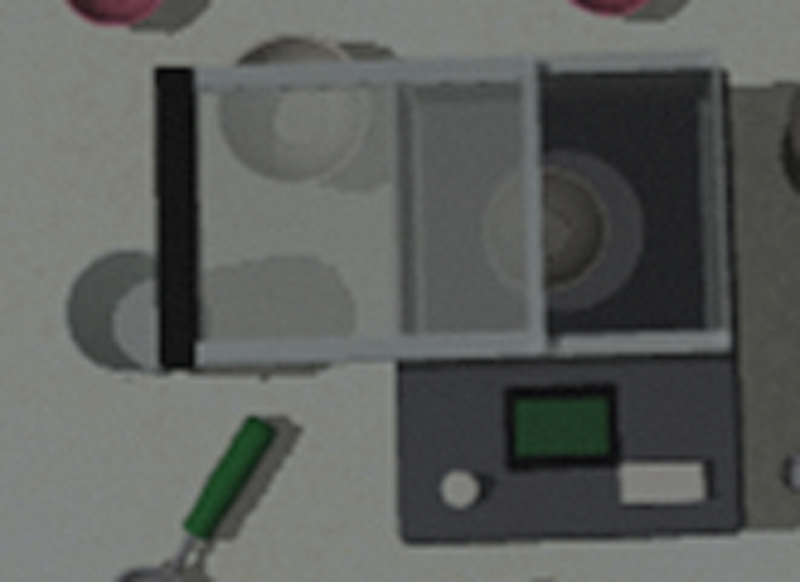

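The crop confirms the layout. The bar's outer face is at about +198 mm in the balance frame, so the roof is about 93 mm open. The beaker stands under the bar and the scoop in front of it, both well below bar height. I'll close the fingers, rise, turn, and travel to the bar's outer side.

Call:
carry_out --increments '[[[0,0,-1],[0,0,5]],[[0,0,-1],[0,0,5]],[[0,0,-1],[0,0,5]],[[0,0,-1],[0,0,2.5]],[[1.6,-3.6,0],[0,0,0]],[[1.6,-3.6,0],[0,0,0]],[[1.6,-3.6,0],[0,0,0]],[[1.6,-3.6,0],[0,0,0]],[[1.6,-3.6,0],[0,0,0]],[[1.6,-3.6,0],[0,0,0]],[[1.6,-3.6,0],[0,0,0]],[[1.6,-3.6,0],[0,0,0]]]' --hand 1 --force 20

```text
time_s: 1.1
tool_pos: [0.3637, -0.3857, 0.2585]
tcp_rot: [1.0, 0.022, -0.0, -0.0]
wrist_force: [0.9, 0.2, -0.0]
gripper_width: 0.191
finger_force: 0.0
```

Call:
carry_out --increments '[[[1.6,-3.6,0],[0,0,0]],[[1.6,-3.6,0],[0,0,0]],[[1.6,-3.6,0],[0,0,0]],[[1.6,-3.6,0],[0,0,0]],[[1.6,-3.6,0],[0,0,0]],[[1.6,-3.6,0],[0,0,0]],[[1.6,-3.6,0],[0,0,0]],[[1.6,-3.6,0],[0,0,0]],[[1.6,-3.6,0],[0,0,0]],[[1.6,-3.6,0],[0,0,0]],[[0,0,0],[0,0,0]],[[0,0,0],[0,0,0]]]'

```text
time_s: 2.1
tool_pos: [0.5077, -0.0186, 0.2582]
tcp_rot: [1.0, 0.025, -0.0, -0.0]
wrist_force: [-0.3, -0.3, -0.2]
gripper_width: 0.004
finger_force: 0.0
```

Call:
carry_out --increments '[[[1.5,-3.5,0],[0,0,0]],[[1.5,-3.5,0],[0,0,0]],[[1.5,-3.5,0],[0,0,0]],[[1.5,-3.5,0],[0,0,0]],[[1.5,-3.5,0],[0,0,0]],[[1.5,-3.5,0],[0,0,0]],[[1.5,-3,0],[0,0,0]],[[0,0,0],[0,0,0]],[[0,0,0],[0,0,0]],[[0,0,0],[0,0,0]]]'

```text
time_s: 2.93
tool_pos: [0.6016, 0.2211, 0.2581]
tcp_rot: [1.0, 0.021, -0.001, 0.001]
wrist_force: [0.8, -0.6, -0.7]
gripper_width: 0.007
finger_force: 0.0
```

```bash
python3 - <<'E'
from h import *
s=get_state();print(s["tool_pos"],s["tcp_rot"])
w=read_camera("wrist")[:,:,::-1];t=read_camera("top")[:,:,::-1]
cv2.imwrite("pics/top1.png",t)
print("tcp in top",proj("top",s["tool_pos"]))
a=cv2.resize(w,(512,384));b=cv2.resize(t[100:260,100:285],(288,250))
o=np.zeros((384,800,3),np.uint8);o[:,:512]=a;o[:250,512:]=b;cv2.imwrite("pics/c1.png",o)
E
```

```text
[0.60155789 0.22107877 0.25806299] [ 9.99773085e-01  2.12783907e-02 -5.55991199e-04  8.36682781e-04]
tcp in top [121.35019257 168.80723554]
```

View pics/c1.png

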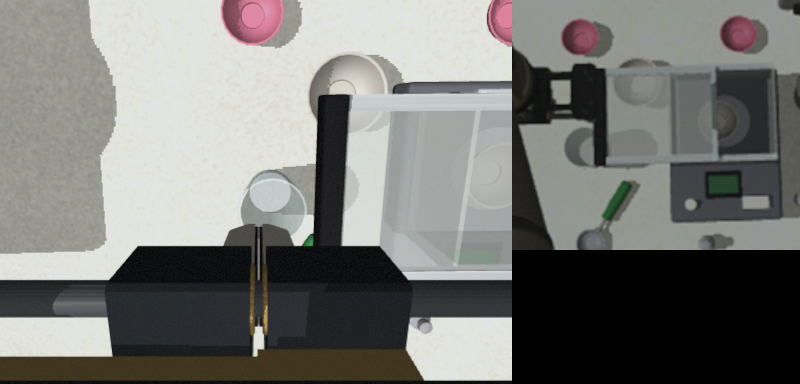

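The wrist view shows the fingertips at about (258,228), left of the black bar (318–350 px). The beaker is low behind them and the gap is clear. I'll go down to bar height and start the push.

Call:
carry_out --increments '[[[0,0,2],[0,0,0]],[[0,0,3],[0,0,0]],[[0,0,3],[0,0,0]],[[0,0,2],[0,0,0]],[[0,0,1],[0,0,0]],[[0,0,0],[0,0,0]],[[0,0,0],[0,0,0]],[[0,0,0],[0,0,0]]]'

```text
time_s: 3.7
tool_pos: [0.6025, 0.2233, 0.1501]
tcp_rot: [1.0, 0.022, 0.001, -0.0]
wrist_force: [0.5, -1.0, -0.2]
gripper_width: 0.007
finger_force: 0.0
```

Call:
carry_out --increments '[[[0,1,0],[0,0,0]],[[0,1,0],[0,0,0]],[[0,1,0],[0,0,0]],[[0,1,0],[0,0,0]],[[0,1,0],[0,0,0]],[[0,1,0],[0,0,0]],[[0,1,0],[0,0,0]],[[0,0,0],[0,0,0]]]'

```text
time_s: 4.37
tool_pos: [0.605, 0.1503, 0.1486]
tcp_rot: [1.0, 0.021, -0.0, 0.001]
wrist_force: [-1.3, 0.1, 0.4]
gripper_width: 0.004
finger_force: 0.0
```

Call:
carry_out --increments '[[[0,1,0],[0,0,0]],[[0,1,0],[0,0,0]],[[0,1,0],[0,0,0]],[[0,0.7,0],[0,0,0]],[[0,0.5,0],[0,0,0]],[[0,0.4,0],[0,0,0]],[[0,0.3,0],[0,0,0]],[[0,0,0],[0,0,0]],[[0,0,0],[0,0,0]]]'

```text
time_s: 5.12
tool_pos: [0.6066, 0.1042, 0.1484]
tcp_rot: [1.0, 0.022, -0.0, 0.0]
wrist_force: [-0.2, 0.3, 0.0]
gripper_width: 0.007
finger_force: 0.0
```

```bash
python3 - <<'E'
from h import *
s=get_state();print(s["tool_pos"],s["wrist_force"])
w=read_camera("wrist")[:,:,::-1];t=read_camera("top")[:,:,::-1]
cv2.imwrite("pics/top2.png",t)
a=cv2.resize(w,(400,300));b=cv2.resize(t[110:250,130:285],(400,361))
o=np.zeros((361,800,3),np.uint8);o[:300,:400]=a;o[:,400:]=b;cv2.imwrite("pics/c2.png",o)
E
```

```text
[0.60658866 0.10424169 0.14844931] [-0.21985296  0.27946485  0.02022787]
```

View pics/c2.png

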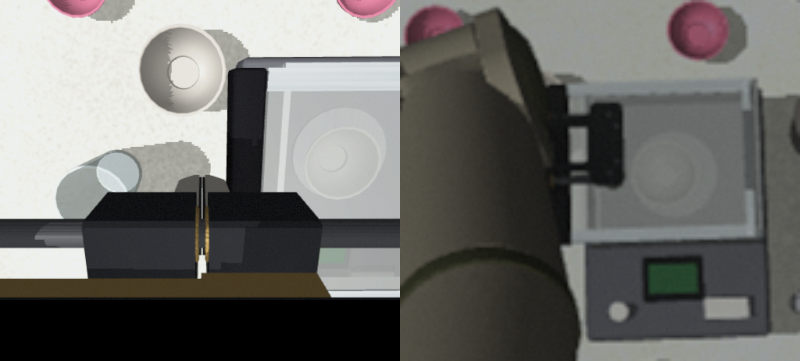

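The roof is following: the bar is against the fingers and nearly shut. I'll finish slowly, watching the force.

Call:
carry_out --increments '[[[0,0.3,0],[0,0,0]],[[0,0.3,0],[0,0,0]],[[0,0.2,0],[0,0,0]],[[0,0.2,0],[0,0,0]],[[0,0,0],[0,0,0]],[[0,0,0],[0,0,0]]]'

```text
time_s: 5.72
tool_pos: [0.6075, 0.0941, 0.1486]
tcp_rot: [1.0, 0.022, 0.0, 0.0]
wrist_force: [0.6, -0.5, 0.1]
gripper_width: 0.006
finger_force: 0.0
```

Call:
carry_out --increments '[[[0,0.2,0],[0,0,0]],[[0,0.1,0],[0,0,0]],[[0,0.1,0],[0,0,0]],[[0,0,0],[0,0,0]]]'

```text
time_s: 6.05
tool_pos: [0.6076, 0.0927, 0.1487]
tcp_rot: [1.0, 0.023, 0.0, -0.001]
wrist_force: [0.2, 7.2, -0.3]
gripper_width: 0.006
finger_force: 3.4
```

Call:
carry_out --increments '[[[0,0.1,0],[0,0,0]],[[0,0.1,0],[0,0,0]],[[0,0,0],[0,0,0]]]'

```text
time_s: 6.3
tool_pos: [0.6076, 0.0926, 0.1487]
tcp_rot: [1.0, 0.024, 0.0, -0.002]
wrist_force: [-1.7, 12.1, -1.8]
gripper_width: 0.006
finger_force: 5.8
```

The end stop is felt, with force rising to 12 N and the TCP stalled at y = 0.0926 (predicted 0.093). I'll hold briefly, back off, rise, and go over to the tare key.

Call:
carry_out --increments '[[[0,0,0],[0,0,0]],[[0,0,0],[0,0,0]],[[0,0,0],[0,0,0]],[[0,-1,0],[0,0,0]],[[0,-1.5,0],[0,0,0]],[[0,-1,0],[0,0,0]],[[0,0,-2],[0,0,0]],[[0,0,-3.5],[0,0,0]],[[0,0,-3.5],[0,0,0]],[[0,0,-2],[0,0,0]],[[0,0,0],[0,0,0]],[[0,0,0],[0,0,0]]]'

```text
time_s: 7.3
tool_pos: [0.6066, 0.1243, 0.2598]
tcp_rot: [1.0, 0.022, 0.001, -0.0]
wrist_force: [-0.8, 0.8, -0.3]
gripper_width: 0.006
finger_force: 0.0
```

Call:
carry_out --increments '[[[-2,3,0],[0,0,0]],[[-2,3,0],[0,0,0]],[[-2,3,0],[0,0,0]],[[-2,3,0],[0,0,0]],[[-2,3,0],[0,0,0]],[[-2,3,0],[0,0,0]],[[-2,2.5,0],[0,0,0]],[[0,0,0],[0,0,0]],[[0,0,0],[0,0,0]],[[0,0,0],[0,0,0]]]'

```text
time_s: 8.13
tool_pos: [0.4755, -0.0868, 0.2579]
tcp_rot: [1.0, 0.022, -0.0, -0.0]
wrist_force: [1.1, 0.6, -0.6]
gripper_width: 0.006
finger_force: 0.0
```

```bash
python3 - <<'E'
from h import *
from scipy.spatial.transform import Rotation as Ro
s=get_state();print(s["tool_pos"],s["tcp_rot"],s["wrist_force"])
w=read_camera("wrist")[:,:,::-1];t=read_camera("top")[:,:,::-1]
cv2.imwrite("pics/top3.png",t);cv2.imwrite("pics/wrist3.png",w)
m=camera_model("wrist");K=np.array(m["intrinsics"]);E=np.eye(4);E[:3,:3]=Ro.from_quat(s["tcp_rot"]).as_matrix();E[:3,3]=s["tool_pos"];T=E@np.array(m["hand_eye"])
for n,q in (("tare",[.4757,-.0858,.07]),("power",[.4704,.0241,.07])):
    p=np.linalg.inv(T)@np.r_[q,1];u=K@(p[:3]*[1,-1,-1]);print(n,u[:2]/u[2])
a=cv2.resize(w,(400,300));b=cv2.resize(t[110:250,130:285],(400,361))
o=np.zeros((361,800,3),np.uint8);o[:300,:400]=a;o[:,400:]=b;cv2.imwrite("pics/c3.png",o)
E
```

```text
[ 0.47546563 -0.08677388  0.25792864] [ 9.99750996e-01  2.23093739e-02 -4.39714758e-04 -2.10166383e-04] [ 1.14889176  0.60009109 -0.61864934]
tare [256.48162534 170.43231873]
power [151.14154087 170.69240179]
```

View pics/c3.png

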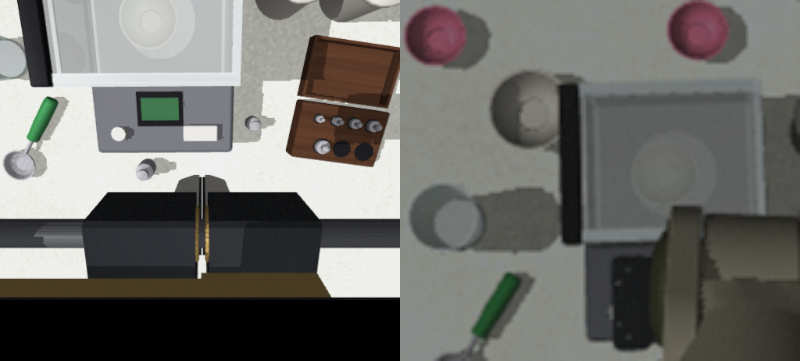

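The wrist view matches the calculation: the tare key is seen at (256,170) px and predicted at (256.5,170.4). The roof is shut, and the bystanders are where they were. I'll go down to just above the key.

Call:
carry_out --increments '[[[0,0.0,2],[0,0,0]],[[0,0,3],[0,0,0]],[[0,0,3],[0,0,0]],[[0,0,3],[0,0,0]],[[0,0,3],[0,0,0]],[[0,0,2],[0,0,0]],[[0,0,1],[0,0,0]],[[0,0,0.5],[0,0,0]],[[0,0,0],[0,0,0]],[[0,0,0],[0,0,0]]]'

```text
time_s: 9.07
tool_pos: [0.4758, -0.0868, 0.0836]
tcp_rot: [1.0, 0.023, -0.0, -0.0]
wrist_force: [-0.6, 0.1, -0.1]
gripper_width: 0.007
finger_force: 0.0
```

Call:
carry_out --increments '[[[0,0,0.3],[0,0,0]],[[0,0,0.3],[0,0,0]],[[0,0,0.3],[0,0,0]],[[0,0,0.2],[0,0,0]],[[0,0,0],[0,0,0]],[[0,0,0],[0,0,0]]]'

```text
time_s: 9.57
tool_pos: [0.4753, -0.0875, 0.0726]
tcp_rot: [1.0, 0.022, -0.0, 0.0]
wrist_force: [0.3, -0.3, -0.5]
gripper_width: 0.004
finger_force: 0.0
```

Call:
carry_out --increments '[[[0,0,0.2],[0,0,0]],[[0,0,0.2],[0,0,0]],[[0,0,0.2],[0,0,0]],[[0,0,0.2],[0,0,0]],[[0,0,0],[0,0,0]],[[0,0,0],[0,0,0]]]'

```text
time_s: 10.07
tool_pos: [0.4756, -0.0875, 0.0652]
tcp_rot: [1.0, 0.022, 0.0, 0.0]
wrist_force: [-2.1, -1.2, 14.3]
gripper_width: 0.005
finger_force: 6.8
```

Call:
carry_out --increments '[[[0,0,0.1],[0,0,0]],[[0,0,0.1],[0,0,0]],[[0,0,0],[0,0,0]]]'

```text
time_s: 10.32
tool_pos: [0.4756, -0.0876, 0.0646]
tcp_rot: [1.0, 0.022, 0.001, 0.0]
wrist_force: [-5.6, 1.3, 40.8]
gripper_width: 0.005
finger_force: 20.4
```

The key is fully down: it is bottomed at z ≈ 0.065, well above the 5 N spring force. I'll release and rise.

Call:
carry_out --increments '[[[0,0,-0.3],[0,0,0]],[[0,0,-1],[0,0,0]],[[0,0,-2],[0,0,0]],[[0,0,-3],[0,0,0]],[[0,0,-3.5],[0,0,0]],[[0,0,-3.5],[0,0,0]],[[0,0,-3.5],[0,0,0]],[[0,0,-2],[0,0,0]],[[0,0,0],[0,0,0]],[[0,0,0],[0,0,0]],[[0,0,0],[0,0,0]]]'

```text
time_s: 11.23
tool_pos: [0.4747, -0.0874, 0.2498]
tcp_rot: [1.0, 0.022, -0.001, -0.0]
wrist_force: [0.2, -0.1, -0.0]
gripper_width: 0.008
finger_force: 0.0
```

```bash
python3 - <<'E'
from h import *
s=get_state();print(s["time_s"],s["tool_pos"],s["wrist_force"])
w=read_camera("wrist")[:,:,::-1];c=read_camera("scene")[:,:,::-1]
o=np.zeros((300,800,3),np.uint8);o[:,:400]=cv2.resize(w,(400,300));o[:,400:]=cv2.resize(c,(400,300));cv2.imwrite("pics/c4.png",o)
E
```

```text
11.2333 [ 0.47474201 -0.08742106  0.24977754] [ 0.24038313 -0.09199095 -0.00504951]
```

View pics/c4.png

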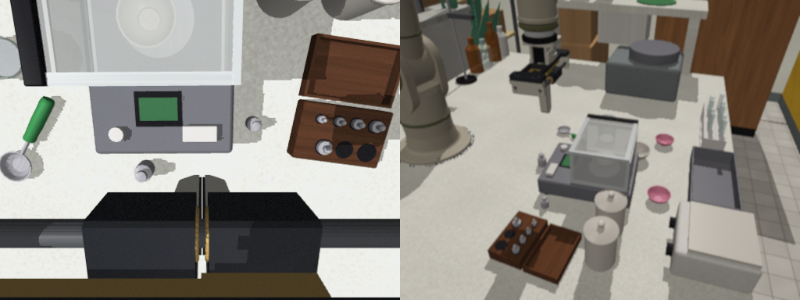

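The wrist half shows the roof shut, with the bar at (35,45), the tare key up at (200,133), and the weights and scoop in place. The scene half shows the arm clear of everything, so I'm handing in.

```bash
python3 -c "
from h import *
print(hand_in())"
```

```text
the job is handed in; nothing more can be done
None
```

I pushed the roof fully shut against its end stop, then pressed the tare key right down and released it, and handed the job in with the arm clear; the hand-in returned no verdict, but the final pictures showed nothing displaced.

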